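# Snap the orange cap onto the orange-banded creamer jug

## Task

Lift the orange cap out of its cavity in the black moulded tray and press it straight down onto the open neck of the orange-banded jug until it clicks over the neck's sprung balls and is fully home. Keep pressing firmly downwards after the click, and finish like that: still holding the cap pressed against the neck, without letting go. Leave the green cap and everything else on the counter where it is.

Things in the scene. Friction and masses are not known exactly. Their poses are not given: they have to be found in the camera images.
- orange_cap_grip (a point): Loose orange snap cap, 60 g, 61 mm tall, upright in a tray cavity. Below: round skirt 49 mm wide, 27 mm high, flat roof; above: round grip knob 20 mm wide, 34 mm high, grasped from above at any yaw. Point: on the axis, 22 mm above the roof, 12 mm below the knob's top, 49 mm above the underside; z up the axis. Hollow below: bore 40 mm wide, 22 mm deep, its mouth narrowed to 33 mm by a 4 mm high lip.
- green_cap_grip (a point): The green cap, same shape and size as the orange one, in the tray's other cavity; same point. Leave it alone.
- tray: Black moulded tray, fixed, 110 mm (its x) by 180 mm (its y) by 25 mm high, origin at the centre of its underside. Two round cavities of 52 mm diameter and 20 mm depth, at 45 mm either side of the centre along its y; either may hold the orange cap.
- neck_pad: Black rubber pad, 23 mm wide, topping the orange-banded jug's neck; origin: centre of its top face, z up. Cap fits at any yaw with 1.5 mm play all round. Its lip meets the balls with orange_cap_grip about 41 mm above this origin; pushing past takes about 10 N over 4 mm, then the force drops and the balls even draw the cap down (click); the roof then rests on the rigid pad, orange_cap_grip 27 mm above this origin.
- orange_jug: Black round jug with an orange band, fixed, 104 mm wide, shoulder 120 mm above its origin (centre of underside); loop handle at its +x, out to 89 mm from the axis, below the shoulder. Open bare steel neck with orange collar, 30 mm wide, 30 mm high, tapered at the top; four sprung steel balls stand out of it, 13 mm below the top of its pad.
- grey_jug: The other jug, same black body with a grey band, already closed with a black lid, 170 mm tall over all; fixed, origin at the centre of its underside. It stands 150 mm (centre to centre) beside the orange-banded jug on the same 12 mm high steel drip plate; either may be on the left. Leave it alone.
- sugar_jar: Glass sugar jar, 64 mm diameter, 110 mm tall, loose, origin at the centre of its underside. Bystander.
- mug: White mug, 80 mm diameter, 95 mm tall, loose, origin at the centre of its underside. Bystander.
- dish: Glass dish, 110 mm diameter, 35 mm tall, loose, origin at the centre of its underside. Bystander.
- spoon: Teaspoon, 150 mm long, lying flat on the counter beyond the tray, loose. Bystander.
- stirrer_cup: Red cup with red stirrers, 72 mm diameter, 140 mm tall with the stirrers, loose, origin at the centre of its underside. Bystander.
- butter_tub: Yellow butter tub, 110 x 85 x 50 mm, loose, origin at the centre of its underside. Bystander.
Mind the look-alikes: they are no part of the job. There is more than one size of the tray; the one meant has the size given above.

How it is judged (in metres and radians):
On the way, in this order (a step that is already met when the one before it is completed fails the run):
1. the orange cap has been lifted clear of its cavity in the tray (z of orange_cap_grip in the frame of tray above 0.09 m), for 0.1 s.
2. the orange cap has been snapped over the balls and sits home on the neck (z of orange_cap_grip in the frame of neck_pad between 0.024 and 0.0295 m and horizontal distance between orange_cap_grip and neck_pad below 0.005 m and angle between orange_cap_grip's own z axis and vertical below 0.1 rad), for 0.2 s.
At the end, for the whole second after the job is handed in: Orange cap snapped home on the orange jug's neck: grip point 24 to 29.5 mm above the pad, within 5 mm of the axis, tilt under 0.1 rad; through the last second the fingers still touch it and it presses on the pad with over 4 N (all of step 2 and contact force between orange_cap and neck_pad above 4 N and contact force between the fingers and orange_cap above 2 N); the arm keeps its last pose, push and grip.
It fails at once if the green cap is disturbed (moved more than 30 mm) (distance of green_cap_grip from where it was at the start of the episode above 0.03 m).
It fails at once if something else on the counter is disturbed (moved more than 30 mm) (distance of any of sugar_jar, mug, dish, spoon, stirrer_cup, butter_tub from where it was at the start of the episode above 0.03 m).
It also fails if it takes over 48 s, if anything falls off the work surface, if the arm or the gripper's body presses on something with over 40 N, if the wrist force passes 120 N, or if a joint passes its speed limit or range.

## Robot

A 7-joint arm with a two-finger parallel gripper is mounted at the origin on the work surface. World frame = base frame: x ahead of the robot, y to its left, z up, the work surface at z = 0. Lengths are in mm, angles in rad, forces in N, time in s.
With the tool pointing down it reaches from about 400 to 875 mm from the base axis. Payload 4.4 kg.
Tool frame: the origin (TCP) lies midway between the tips of the shut fingers; the grasp point (between the pads) lies 19 mm behind it (ctrl.pinch_z is the distance from the TCP to the grasp point, in mm); z points along the fingers, y is the line along which they close (so a half turn about z gives the same grasp; the last joint's range is limited). The gripper opens to 85 mm and grips with 20 to 120 N. Pads are 22 mm wide; open, the fingers measure 114 mm over their backs; the gripper's body (76 mm by 85 mm) begins 54 mm behind the grasp point. The pads swing forward as they close: fully open they stand 13 mm farther back than shut.
Start: joints at [-1.286, 0.628, 0.038, 1.517, -0.027, 0.996, -0.02], TCP at [223.349, 610.437, 231.313] pointing down, gripper open.
Joint ranges: [-3.06, 3.06], [-0.37, 2.12], [-1.25, 1.32], [0.18, 2.47], [-1.1, 4.24], [0.23, 1.98], [-2.94, 2.94]. Speed limits (rad/s): [2.57, 2.57, 3.14, 3.14, 3.14, 3.14, 3.14].

## Interface

Orientations are given as [roll, pitch, yaw] about the fixed x, y, z axes, in that order (R = Rz(yaw) Ry(pitch) Rx(roll)).
In Python, from cell import read_state, cams, order, ctrl gives the robot as it stands.
- The arm moves only by the tool move_arm, never from a script. Its argument "targets" is text: rows parted by semicolons, each of 7 numbers parted by spaces: the gripper's target within -1 to 1 (fully open at 1, half-way at 0, shut at -1), then the shift along the tool's x, y, z in cm, then the turn, a rotation vector about the tool's x, y, z in degrees. A call has 1 to 5 rows; each row shifts and turns the commanded pose from where the row before left it, along the tool's axes as they then stand; what a row does not reach is not made up. A row lasts 1/12 s, in which the tool goes at most 41.7 mm and 7.16 degrees, less where a joint would pass 70% of its speed; a pose out of reach is approached as far as the arm can. A call with a gripper value outside its range is refused whole. The fingers move at their own pace and stop on an object; the grip force is fixed at half the most. Time passes only in rows, so rows that do not move let the fingers close. It gives the time, the measured TCP pose, the force, the opening and the grip force at its end, in the units of the state.
- read_state(): the state, without advancing time (a new reading comes with each control period).
- cams.get_image(name): name is "scene" or "top"; returns a dict with "color" (384x512x3 uint8, red, green, blue), "fovy" (degrees; the focal length in pixels is half the picture's height over the tangent of half this angle, whatever the lens; pixels are square), "cx", "cy" (the principal point, pixels), "k1" (the pictures are not rectified: a ray, as slopes to the right and down, at radius r is drawn at 1 + k1 r^2 times it, then the intrinsics apply), "rvec" (rotation vector, rad) and "tvec" (3), from world to camera coordinates, as OpenCV has them. Camera axes: x right, y down, z forward; pixel columns grow to the right and rows downward; lengths in mm; the calibration is good to about 2 mm. A picture is of the moment at which its call begins. There is no depth.
- order.finish_job(): hands the job in; it is judged then, once.
The state is a dict: "clock": time; "qpos": joint angles; "qd": joint speeds; "tau": joint torques, N m; "eef_pos": TCP position; "tool_rot": TCP orientation; "force": force on the tool from outside, world axes, zero at the start; "torque": the same for the moment, N m; "width": finger opening in mm; "gripper_force": force on a finger pad.
Only numpy, scipy, OpenCV 4.12 (cv2) and the standard library are available. Lean on these libraries where they do the work, as an engineer would, in place of code of your own. Each camera call takes 0.05 s, during which the arm holds its last target. There are 200 camera calls.

## Working session

There is one attempt and no reset: what is moved stays moved. The work goes in short steps, Python scripts to look and compute and a tool call to move; the robot and the scene stay as the last step left them, time stands still between calls to the robot, and variables do not carry over. Pictures are saved under pics/ and viewed, at most 10 in all, crops included, and the job is handed in when it is done.

Besides the shell and the picture viewer there is one more tool, called after "Request:" as name(argument=value, ...), one argument or row to a line, values as JSON. move_arm: Moves the arm, as the interface text tells. Its arguments: {"type":"object","properties":{"targets":{"type":"string"}},"required":["targets"]}

```bash
mkdir -p pics; cat > h.py <<'E'
import numpy as np, cv2
from cell import read_state, cams, order, ctrl
def get(n,f=None):
    d=cams.get_image(n)
    if f: cv2.imwrite('pics/'+f,d['color'][:,:,::-1])
    return d
def cal(d):
    h=d['color'].shape[0]; f=h/2/np.tan(np.radians(d['fovy'])/2)
    return f,cv2.Rodrigues(np.array(d['rvec'],float))[0],np.array(d['tvec'],float)
def ray(d,u,v):
    f,R,t=cal(d); x=np.array([(u-d['cx'])/f,(v-d['cy'])/f]); s=x.copy()
    for _ in range(30): s=x/(1+d['k1']*(s@s))
    return -R.T@t, R.T@np.array([*s,1])
def atz(d,u,v,z):
    o,r=ray(d,u,v); return o+r*(z-o[2])/r[2]
def tri(d1,p1,d2,p2):
    o1,r1=ray(d1,*p1);o2,r2=ray(d2,*p2)
    k=np.linalg.lstsq(np.c_[r1,-r2],o2-o1,rcond=None)[0]
    a,b=o1+k[0]*r1,o2+k[1]*r2
    return (a+b)/2,np.linalg.norm(a-b)
def proj(d,P):
    f,R,t=cal(d); c=R@np.array(P,float)+t; s=c[:2]/c[2]; s=s*(1+d['k1']*(s@s)); return s*f+[d['cx'],d['cy']]
E
python3 - <<'E'
from h import *
import pickle
a=get('scene');b=get('top')
pickle.dump((a,b),open('d0.pkl','wb'))
for n,d in (('s0',a),('t0',b)):
    cv2.imwrite(f'pics/{n}.png',cv2.resize(d['color'][:,:,::-1],(800,600),interpolation=cv2.INTER_CUBIC))
    print({k:v for k,v in d.items() if k!='color'}, ray(d,256,192)[0])
s=read_state();print(s, ctrl.pinch_z)
E
```

```text
{'fovy': 56.12769873857879, 'cx': 252.0759343719726, 'cy': 187.12405577957972, 'k1': 0.00213795066875269, 'rvec': array([ 2.1267361 ,  1.12387007, -0.46559272]), 'tvec': array([-321.06738771, -221.96251218, 1442.01623898])} [1153.41397835 -398.7751847   861.61302471]
{'fovy': 52.03548633344124, 'cx': 258.09288026461354, 'cy': 189.76843089059562, 'k1': -0.05620940958447859, 'rvec': array([ 2.17108376, -2.15319641,  0.09870612]), 'tvec': array([  23.56660072,  560.41375789, 1300.8500415 ])} [ 422.48612319   10.96082854 1352.11505839]
{'clock': 0.1, 'qpos': array([-1.28582184,  0.62924119,  0.03847809,  1.51827171, -0.02703071,
        0.99627787, -0.01999453]), 'qd': array([ 0.0006026 , -0.00187632, -0.0005009 , -0.00231987, -0.00091679,
       -0.00035371,  0.00052389]), 'tau': array([ 3.67660483e-03, -5.64539981e+01,  1.23068266e+00, -1.93974978e+01,
        1.13075131e-02,  5.36323365e-03, -1.42092298e-05]), 'eef_pos': array([223.1473795 , 609.90690736, 230.4885105 ]), 'tool_rot': array([-3.13991327e+00,  9.96697762e-06,  2.79077988e+00]), 'force': array([-0.06626858,  0.18948019,  1.07946857]), 'torque': array([-0.00909531, -0.05721463, -0.00326879]), 'gripper_force': 0.0, 'width': 85.56408287389877} 18.700000000000003
```

View pics/s0.png

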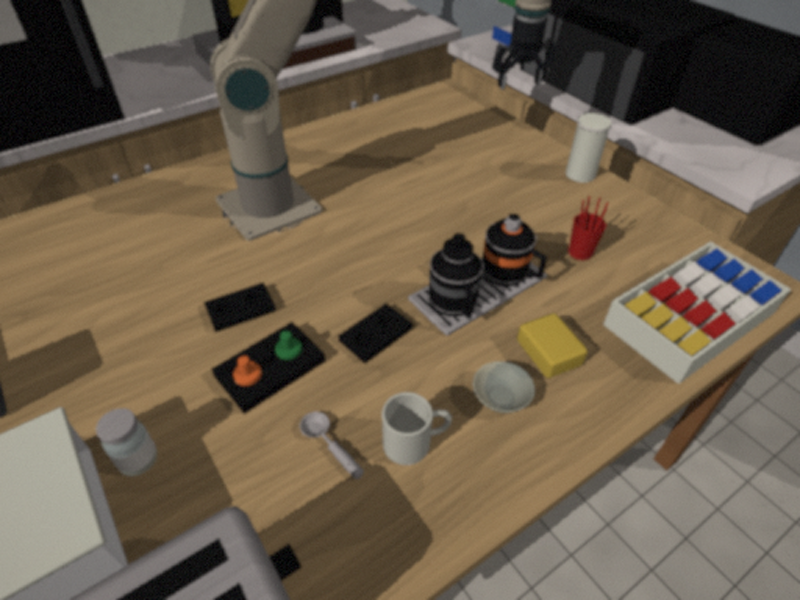

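View pics/t0.png

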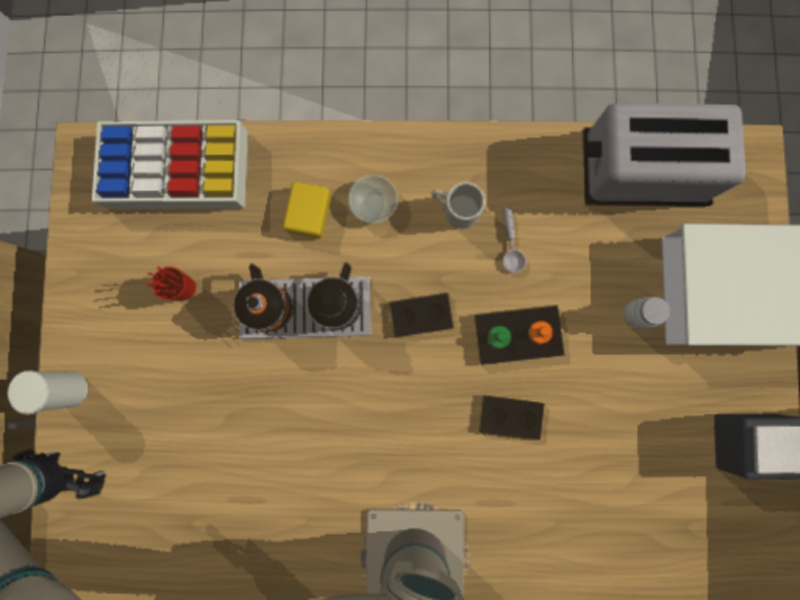

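The scene view shows the orange cap at about (247,370) and the orange jug's neck at about (513,220). In the top view the cap is at (541,331) and the neck at (257,301). I'll enlarge these.

```bash
python3 - <<'E'
from h import *
import pickle
a,b=pickle.load(open('d0.pkl','rb'))
def crop(d,u,v): # 40x30 native ->10x
    return cv2.resize(d['color'][v-15:v+15,u-20:u+20,::-1],(400,300),interpolation=cv2.INTER_CUBIC)
im=np.vstack([np.hstack([crop(a,158,237),crop(a,328,147)]),np.hstack([crop(b,346,212),crop(b,165,194)])])
im=cv2.convertScaleAbs(im,alpha=1.3)
cv2.imwrite('pics/c0.png',im)
E
```

```text
(no output)
```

View pics/c0.png

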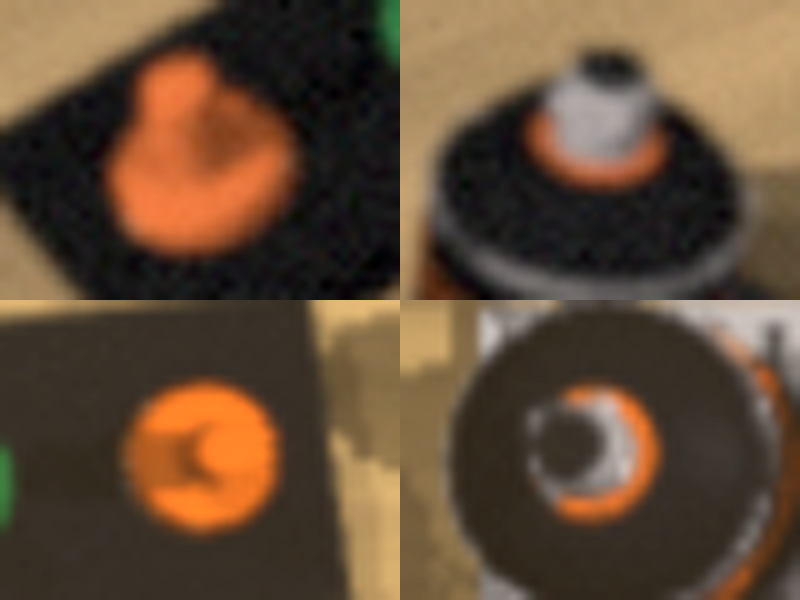

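```bash
python3 - <<'E'
from h import *
import pickle
a,b=pickle.load(open('d0.pkl','rb'))
def n(c,u,v): return (c[0]-20+u/10-.45,c[1]-15+v/10-.45)
A,J,AT,JT=(158,237),(328,147),(346,212),(165,194)
ks,kt=n(A,178,72),n(AT,233,150); ps,pt=n(J,212,70),n(JT,169,147)
print('knob',tri(a,ks,b,kt),atz(a,*ks,66),atz(b,*kt,66))
print('skirt roof',atz(b,*n(AT,203,157),32), 'diam', np.linalg.norm(atz(b,*n(AT,280,157),32)-atz(b,*n(AT,126,157),32)))
print('pad',tri(a,ps,b,pt),atz(a,*ps,162),atz(b,*pt,162))
print('shoulder',atz(b,*n(JT,608-400,152),132), 'collar',atz(b,*n(JT,592-400,455-300),132))
print('cameraTops')
for z,uv in (((25),(475,315)),(25,(557,306)),(25,(564,354)),(25,(483,363))): print(atz(b,uv[0]*.64,uv[1]*.64,z))
E
```

```text
knob (array([ 486.58046836, -267.671028  ,   75.20980682]), np.float64(0.04028701558857474)) [ 478.78195378 -266.11779955   66.        ] [ 487.03507095 -269.69982632   66.        ]
skirt roof [ 486.32281166 -266.98911197   32.        ] diam 51.830914163186094
pad (array([532.71381841, 320.88883614, 163.41073353]), np.float64(1.8399057731078956)) [531.11954867 321.3989334  162.        ] [533.41496806 322.01973281 162.        ]
shoulder [534.7359759  317.46240032 132.        ] collar [533.75098143 322.49342679 132.        ]
cameraTops
[ 521.62598269 -127.26293367   25.        ]
[ 542.50571126 -305.34441214   25.        ]
[ 438.86900881 -318.87196761   25.        ]
[ 418.4369029  -144.20772742   25.        ]
```

The measurements are consistent. The cap is at (486,-268): the tray outline and cavity geometry give (485,-268.6). The pad is at (533,321.5), z≈162. I'll turn the tool so its axes line up with the world while I travel.

```bash
python3 - <<'E'
import numpy as np
y=2.7908
for i in range(10):
    x=np.array([np.cos(y),np.sin(y)]);yy=np.array([np.sin(y),-np.cos(y)]);d=np.array([1.8,-3.5])
    print(f"1 {d@x:.2f} {d@yy:.2f} 0 0 0 6.99;",end=' '); y-=np.radians(6.99)
print(y)
E
```

```text
1 -2.89 -2.67 0 0 0 6.99; 1 -3.20 -2.30 0 0 0 6.99; 1 -3.45 -1.89 0 0 0 6.99; 1 -3.66 -1.46 0 0 0 6.99; 1 -3.81 -1.00 0 0 0 6.99; 1 -3.90 -0.53 0 0 0 6.99; 1 -3.94 -0.05 0 0 0 6.99; 1 -3.91 0.43 0 0 0 6.99; 1 -3.83 0.90 0 0 0 6.99; 1 -3.69 1.36 0 0 0 6.99; 1.570814852855964
```

Request:
move_arm(
  targets="1 -2.89 -2.67 0 0 0 6.99; 1 -3.20 -2.30 0 0 0 6.99; 1 -3.45 -1.89 0 0 0 6.99; 1 -3.66 -1.46 0 0 0 6.99; 1 -3.81 -1.00 0 0 0 6.99",
)

```text
clock: 0.52
eef_pos: [313.7, 433.3, 231.1]
tool_rot: [-3.141, 0.0, 2.175]
force: [0.6, -0.3, -0.2]
width: 85.5
gripper_force: 0.0
```

Request:
move_arm(
  targets="1 -3.90 -0.53 0 0 0 6.99; 1 -3.94 -0.05 0 0 0 6.99; 1 -3.91 0.43 0 0 0 6.99; 1 -3.83 0.90 0 0 0 6.99; 1 -3.69 1.36 0 0 0 6.99",
)

```text
clock: 0.93
eef_pos: [403.6, 258.5, 231.3]
tool_rot: [-3.141, -0.0, 1.565]
force: [0.7, 0.0, 0.1]
width: 85.4
gripper_force: 0.0
```

Request:
move_arm(
  targets="1 -3.51 0.55 0 0 0 0; 1 -3.51 0.55 0 0 0 0; 1 -3.51 0.55 0 0 0 0; 1 -3.51 0.55 0 0 0 0; 1 -3.51 0.55 0 0 0 0",
)

```text
clock: 1.35
eef_pos: [430.6, 83.2, 231.2]
tool_rot: [-3.141, -0.0, 1.571]
force: [0.1, -0.1, 0.4]
width: 85.1
gripper_force: 0.0
```

Request:
move_arm(
  targets="1 -3.51 0.55 0 0 0 0; 1 -3.51 0.55 0 0 0 0; 1 -3.51 0.55 0 0 0 0; 1 -3.51 0.55 0 0 0 0; 1 -3.51 0.55 0 0 0 0",
)

```text
clock: 1.77
eef_pos: [458.1, -92.3, 231.2]
tool_rot: [-3.141, -0.0, 1.571]
force: [0.2, -0.1, 0.4]
width: 85.4
gripper_force: 0.0
```

Request:
move_arm(
  targets="1 -3.51 0.55 2 0 0 0; 1 -3.51 0.55 2 0 0 0; 1 -3.51 0.55 2 0 0 0; 1 -3.51 0.55 2 0 0 0; 1 -3.51 0.55 2 0 0 0",
)

```text
clock: 2.18
eef_pos: [485.7, -267.6, 129.9]
tool_rot: [-3.141, -0.001, 1.571]
force: [0.5, 0.3, 0.5]
width: 85.3
gripper_force: 0.0
```

```bash
python3 - <<'E'
from h import *
a=get('scene');b=get('top');s=read_state();p=s['eef_pos'];print(p,s['tool_rot'],s['width'])
print(proj(a,p),proj(b,p))
def crop(d,u,v):
    return cv2.resize(d['color'][v-30:v+30,u-20:u+20,::-1],(400,600),interpolation=cv2.INTER_CUBIC)
print(proj(a,[486,-268,66]))
cv2.imwrite('pics/c1.png',cv2.convertScaleAbs(np.hstack([crop(a,158,220),crop(b,346,212)]),alpha=1.3))
E
```

```text
[ 483.40553908 -272.97454846  128.29718509] [-3.13761812  0.00343428  1.56225288] 85.3585618145871
[149.23104801 216.38232551] [354.25460665 211.74854781]
[155.77247081 230.73562948]
```

View pics/c1.png

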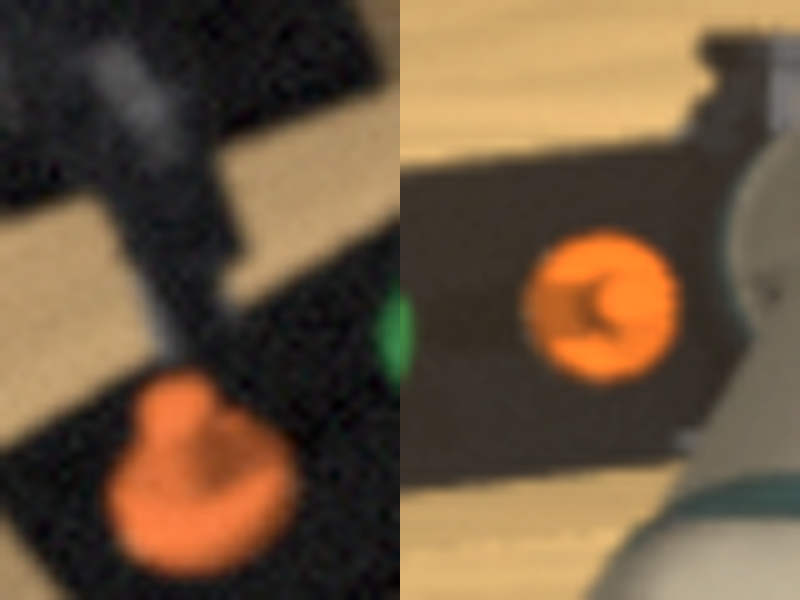

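The crop shows the open fingers standing above the cap, with the knob between them in the expected place. The knob top is at about (178,400) in the scene crop and (630,300) in the top crop. I'll descend and grip.

Request:
move_arm(
  targets="1 0 0 2 0 0 0; 1 0 0.05 2 0 0 0; 1 0 0 2 0 0 0; 1 0 0 2 0 0 0; 1 0 0 1 0 0 0",
)

```text
clock: 2.7
eef_pos: [485.3, -264.6, 39.3]
tool_rot: [-3.139, -0.002, 1.571]
force: [0.4, 0.6, -0.3]
width: 85.3
gripper_force: 0.0
```

Request:
move_arm(
  targets="1 0 0 0.3 0 0 0; -1 0 0 0 0 0 0; -1 0 0 0 0 0 0; -1 0 0 0 0 0 0; -1 0 0 0 0 0 0",
)

```text
clock: 3.12
eef_pos: [487.0, -266.5, 39.4]
tool_rot: [3.14, 0.001, 1.571]
force: [-0.6, 0.4, -0.9]
width: 39.0
gripper_force: 0.0
```

Request:
move_arm(
  targets="-1 0 0 0 0 0 0; -1 0 0 0 0 0 0; -1 0 0 0 0 0 0; -1 0 0 0 0 0 0; -1 0 0 0 0 0 0",
)

```text
clock: 3.53
eef_pos: [485.9, -266.3, 39.0]
tool_rot: [-3.141, -0.0, 1.57]
force: [-2.2, 0.4, 5.9]
width: 18.3
gripper_force: 58.4
```

Request:
move_arm(
  targets="-1 0 0 -1 0 0 0; -1 0 0 -2 0 0 0; -1 0 0 -3 0 0 0; -1 0 0 -3 0 0 0; -1 0 0 -3 0 0 0",
)

```text
clock: 3.95
eef_pos: [486.2, -266.0, 160.0]
tool_rot: [-3.142, 0.0, 1.571]
force: [0.5, -0.6, -1.4]
width: 18.4
gripper_force: 58.7
```

Request:
move_arm(
  targets="-1 0 0 -3 0 0 0; -1 0 0 -3 0 0 0; -1 0 0 -3 0 0 0; -1 0 0 -2 0 0 0; -1 0 0 0 0 0 0",
)

```text
clock: 4.37
eef_pos: [488.6, -267.7, 273.5]
tool_rot: [3.133, 0.004, 1.571]
force: [0.0, -0.0, -1.1]
width: 18.3
gripper_force: 58.7
```

Request:
move_arm(
  targets="-1 2 0.3 0 0 0 0; -1 3 0.3 0 0 0 0; -1 3.7 0.3 0 0 0 0; -1 3.7 0.3 0 0 0 0; -1 3.7 0.3 0 0 0 0",
)

```text
clock: 4.78
eef_pos: [500.7, -103.5, 267.9]
tool_rot: [-3.141, -0.0, 1.57]
force: [1.1, 0.2, -0.6]
width: 17.9
gripper_force: 58.7
```

Request:
move_arm(
  targets="-1 3.7 0.3 0 0 0 0; -1 3.7 0.3 0 0 0 0; -1 3.7 0.3 0 0 0 0; -1 3.7 0.3 0 0 0 0; -1 3.7 0.3 0 0 0 0",
)

```text
clock: 5.2
eef_pos: [515.6, 81.7, 268.0]
tool_rot: [-3.141, -0.0, 1.571]
force: [0.3, 0.2, -1.8]
width: 18.3
gripper_force: 58.7
```

Request:
move_arm(
  targets="-1 3.7 0.3 0 0 0 0; -1 3.7 0.3 0 0 0 0; -1 3.7 0.3 0 0 0 0; -1 3.7 0.3 0 0 0 0; -1 3.6 0.3 0 0 0 0",
)

```text
clock: 5.62
eef_pos: [530.6, 265.9, 267.8]
tool_rot: [-3.141, 0.0, 1.571]
force: [2.6, -0.8, 0.0]
width: 18.0
gripper_force: 58.7
```

Request:
move_arm(
  targets="-1 3.5 0 0 0 0 0; -1 2.2 0 0 0 0 0; -1 0 0 0 0 0 0; -1 0 0 0 0 0 0; -1 0 0 0 0 0 0",
)

```text
clock: 6.03
eef_pos: [531.2, 319.5, 267.8]
tool_rot: [-3.141, 0.002, 1.57]
force: [1.2, -1.1, -0.4]
width: 18.2
gripper_force: 58.7
```

```bash
python3 - <<'E'
from h import *
import pickle
b=get('top');a=get('scene');s=read_state();p=s['eef_pos'];print(p,s['tool_rot'],s['force'])
pickle.dump((a,b),open('d1.pkl','wb'))
print(proj(a,p),proj(a,[533,321.5,162]))
def crop(d,u,v):
    return cv2.resize(d['color'][v-30:v+30,u-20:u+20,::-1],(400,600),interpolation=cv2.INTER_CUBIC)
cv2.imwrite('pics/c2.png',cv2.convertScaleAbs(np.hstack([crop(a,324,125),crop(b,165,194)]),alpha=1.3))
E
```

```text
[531.63163483 318.89690757 268.25595596] [-3.14145007e+00  1.07881937e-03  1.56829652e+00] [ 0.28376113 -0.84782154 -1.01754268]
[333.65082876 110.17146269] [329.18082144 138.83782886]
```

View pics/c2.png

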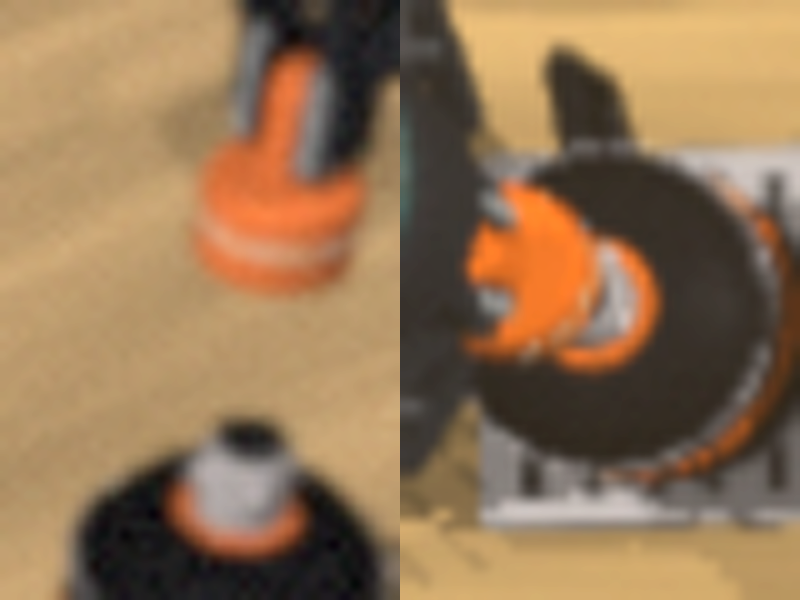

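The scene crop shows the cap held level, with roof edges at x≈200 and 367 and its bottom at y≈292. The pad is at (250,438). In the top crop the skirt's right edge is at x≈600 and it spans y≈183–355. I'll compare these against the predicted extents.

```bash
python3 - <<'E'
from h import *
import pickle
a,b=pickle.load(open('d1.pkl','rb'))
def circ(d,c,r,o):
    t=np.linspace(0,2*np.pi,90)
    return np.array([(proj(d,[c[0]+r*np.cos(q),c[1]+r*np.sin(q),c[2]])-o+.45)*10 for q in t])
oa,ob=np.array([304,95]),np.array([145,164])
P=np.array([531.6,318.9,0])
im=cv2.imread('pics/c2.png')
for d,o,s in ((a,oa,0),(b,ob,400)):
    for c,r,col in ((P+[0,0,261.7],24.5,(255,0,0)),(P+[0,0,234.7],24.5,(255,255,0)),(np.array([533,321.5,162]),11.5,(0,255,0)),(np.array([533,321.5,132]),15,(0,255,0)),(np.array([533,321.5,132]),52,(255,0,255))):
        q=circ(d,c,r,o)+[s,0]
        q[:,0]=np.clip(q[:,0],s,s+400)
        cv2.polylines(im,[q.round().astype(int)],True,col,1)
cv2.imwrite('pics/o2.png',im)
E
```

```text
(no output)
```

View pics/o2.png

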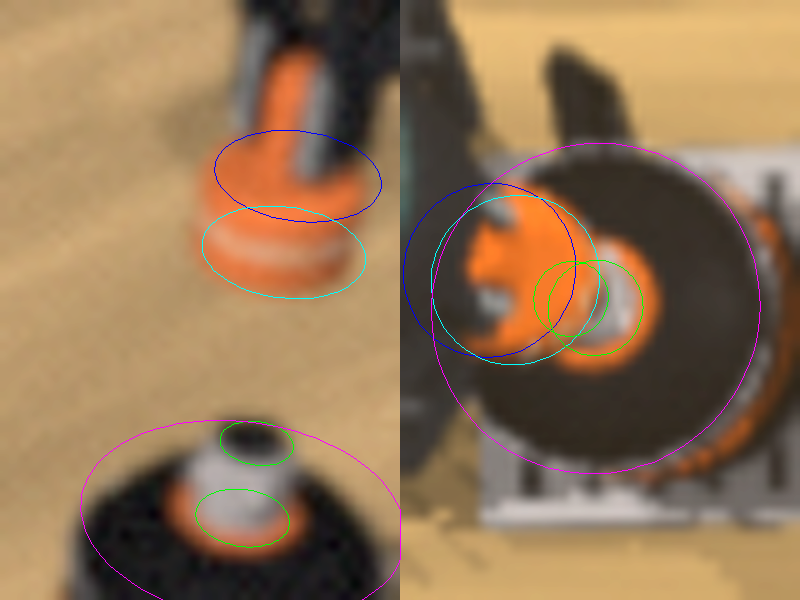

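Both cameras share a small bias for the cap and the pad. The remaining correction is about dx +2.0 and dy +3.1 mm. I'll apply it, go down to just above the neck, and look from close by.

Request:
move_arm(
  targets="-1 0.31 0.2 1 0 0 0; -1 0 0 2 0 0 0; -1 0 0 2 0 0 0; -1 0 0 1 0 0 0; -1 0 0 0 0 0 0",
)

```text
clock: 6.55
eef_pos: [531.9, 322.5, 205.4]
tool_rot: [-3.137, 0.003, 1.57]
force: [-0.4, -0.1, -0.5]
width: 18.3
gripper_force: 58.7
```

Request:
move_arm(
  targets="-1 0 0 0 0 0 0; -1 0 0 0 0 0 0; -1 0 0 0 0 0 0",
)

```text
clock: 6.8
eef_pos: [534.2, 324.2, 209.5]
tool_rot: [3.14, -0.001, 1.571]
force: [0.0, 0.3, -0.6]
width: 18.0
gripper_force: 58.7
```

```bash
python3 - <<'E'
from h import *
b=get('top');a=get('scene');s=read_state();p=s['eef_pos'];print(p,s['tool_rot'],s['force'])
def circ(d,c,r,o):
    return np.array([(proj(d,[c[0]+r*np.cos(q),c[1]+r*np.sin(q),c[2]])-o+.45)*10 for q in np.linspace(0,2*np.pi,90)])
def crop(d,u,v):
    return cv2.resize(d['color'][v-30:v+30,u-20:u+20,::-1],(400,600),interpolation=cv2.INTER_CUBIC)
im=cv2.convertScaleAbs(np.hstack([crop(a,324,125),crop(b,165,194)]),alpha=1.3)
oa,ob=np.array([304,95]),np.array([145,164]); P=np.array([p[0],p[1],p[2]+15.5])
for d,o,s in ((a,oa,0),(b,ob,400)):
    for c,r,col in ((P-[0,0,22],24.5,(255,0,0)),(P-[0,0,49],24.5,(255,255,0)),(np.array([533,321.5,162]),11.5,(0,255,0))):
        q=circ(d,c,r,o)+[s,0]; q[:,0]=np.clip(q[:,0],s,s+400)
        cv2.polylines(im,[q.round().astype(int)],True,col,1)
cv2.imwrite('pics/o3.png',im)
E
```

```text
[533.94700938 324.18882515 209.34330035] [ 3.14001295e+00 -1.08531154e-03  1.57072996e+00] [-0.10356925  0.09637858 -1.34636701]
```

View pics/o3.png

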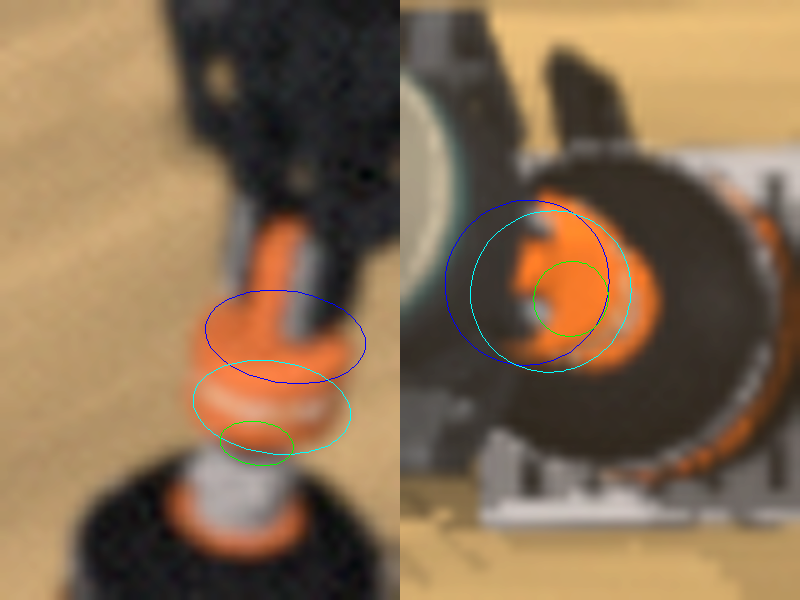

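The cap now hangs just above the neck. The scene crop puts it about 1.4 mm too far along the picture's horizontal, and the top crop puts it about 1.6 mm too far in x. I'll correct by dx −1.8 and dy −0.3 mm, then descend while watching the force.

Request:
move_arm(
  targets="-1 -0.03 -0.18 0.3 0 0 0; -1 0 0 0.5 0 0 0; -1 0 0 0.4 0 0 0; -1 0 0 0 0 0 0; -1 0 0 0 0 0 0",
)

```text
clock: 7.32
eef_pos: [531.2, 323.5, 195.8]
tool_rot: [-3.141, 0.001, 1.571]
force: [0.9, -0.2, -0.8]
width: 18.0
gripper_force: 58.7
```

Request:
move_arm(
  targets="-1 0 0 0.3 0 0 0; -1 0 0 0.2 0 0 0; -1 0 0 0 0 0 0; -1 0 0 0 0 0 0",
)

```text
clock: 7.65
eef_pos: [531.5, 323.6, 191.1]
tool_rot: [-3.141, 0.0, 1.571]
force: [-0.4, 0.2, -1.5]
width: 18.1
gripper_force: 58.7
```

Request:
move_arm(
  targets="-1 0 0 0.2 0 0 0; -1 0 0 0.2 0 0 0; -1 0 0 0 0 0 0; -1 0 0 0 0 0 0",
)

```text
clock: 7.98
eef_pos: [531.5, 323.6, 187.2]
tool_rot: [-3.141, 0.0, 1.571]
force: [-0.1, -0.1, -1.1]
width: 18.5
gripper_force: 58.7
```

Request:
move_arm(
  targets="-1 0 0 0.2 0 0 0; -1 0 0 0.2 0 0 0; -1 0 0 0 0 0 0; -1 0 0 0 0 0 0",
)

```text
clock: 8.32
eef_pos: [532.7, 323.8, 184.2]
tool_rot: [3.139, -0.001, 1.571]
force: [1.7, -0.9, 4.4]
width: 18.3
gripper_force: 59.5
```

Request:
move_arm(
  targets="-1 0 0 0.2 0 0 0; -1 0 0 0.1 0 0 0; -1 0 0 0 0 0 0; -1 0 0 0 0 0 0",
)

```text
clock: 8.65
eef_pos: [532.5, 323.7, 180.4]
tool_rot: [3.14, -0.0, 1.571]
force: [2.6, -0.5, 0.8]
width: 18.0
gripper_force: 58.9
```

Request:
move_arm(
  targets="-1 0 0 0.2 0 0 0; -1 0 0 0.1 0 0 0; -1 0 0 0 0 0 0; -1 0 0 0 0 0 0",
)

```text
clock: 8.98
eef_pos: [531.3, 323.6, 176.0]
tool_rot: [-3.141, 0.001, 1.571]
force: [3.8, 0.6, -9.5]
width: 17.9
gripper_force: 58.8
```

Request:
move_arm(
  targets="-1 0 0 0.2 0 0 0; -1 0 0 0.1 0 0 0; -1 0 0 0 0 0 0; -1 0 0 0 0 0 0",
)

```text
clock: 9.32
eef_pos: [531.2, 323.6, 174.3]
tool_rot: [-3.141, 0.0, 1.571]
force: [1.6, -0.4, -1.8]
width: 18.3
gripper_force: 59.3
```

Request:
move_arm(
  targets="-1 0 0 0.1 0 0 0; -1 0 0 0 0 0 0; -1 0 0 0 0 0 0; -1 0 0 0 0 0 0",
)

```text
clock: 9.65
eef_pos: [531.3, 323.7, 174.0]
tool_rot: [-3.141, -0.0, 1.571]
force: [-0.5, -0.3, 6.0]
width: 18.0
gripper_force: 60.1
```

Request:
move_arm(
  targets="-1 0 0 0.1 0 0 0; -1 0 0 0.1 0 0 0; -1 0 0 0 0 0 0; -1 0 0 0 0 0 0",
)

```text
clock: 9.98
eef_pos: [531.3, 323.7, 173.8]
tool_rot: [-3.141, -0.001, 1.571]
force: [-4.2, -1.9, 17.3]
width: 18.2
gripper_force: 61.5
```

Request:
move_arm(
  targets="-1 0 0 0 0 0 0; -1 0 0 0 0 0 0; -1 0 0 0 0 0 0; -1 0 0 0 0 0 0",
)

```text
clock: 10.32
eef_pos: [531.3, 323.7, 173.9]
tool_rot: [-3.142, -0.001, 1.571]
force: [-4.4, -1.1, 17.4]
width: 18.2
gripper_force: 61.5
```

The cap clicked (the force dropped to −9.5 N) and is on the rigid stop at the expected height. The press is steady at about 17 N.

```bash
python3 -c "
from cell import order
print(order.finish_job())"
```

```text
the job is handed in; nothing more can be done
None
```

The orange cap is snapped onto the orange-banded jug's neck and still gripped and pressed down at about 17 N; I handed the job in at about 10 s and got no verdict back.

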